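# Let off the ratchet clamp

### The job

Open the ratchet clamp: a vessel stands in the way of its crank, so stand that one upright on the bare table, well clear of the crank's circle. Flick the pawl off the ratchet wheel, ease the crank gently clockwise (seen from above) all the way back to its stop so that the jaw is fully home, and flick the pawl back onto the wheel. The crank must never touch a vessel, nothing may be tipped over, and the wash bottle and the large bottle stay where they are.

Things in the scene. Friction and masses are not known exactly. Their poses are not given: they have to be found in the camera images.
- clamp: grey ratchet clamp bolted down, 290 x 120 mm; origin on the table under the drum's upright axis; +y runs along the jaw bay to the fence (inner face y = 211 mm), pawl on the -y side. Foot 12 mm thick: disc of radius 58 mm round the origin, plate x = -40..40, y = 30..235 mm, lug x = -5..62, y = -102..-42 mm; fence, jaw and rods reach at most z = 55 mm
- drum_axis (a point): point on the drum's upright axis, fixed, at the ratchet wheel's top (z = 46 mm). Steel wheel with 12 saw teeth, radius 50 mm, z = 34..46 mm; hub boss on it of radius 18 mm up to z = 66 mm. A vessel is clear of the crank when its centre is more than 140 mm from this axis
- drum (a joint): angle of ratchet wheel, drum and crank (rad): 0 = stop, jaw home; grows counter-clockwise (from above) up to 3.0. The crank arm points along the clamp's +x turned by 0.087 + this angle. The engaged pawl blocks clockwise turning after at most a tooth of play (0.52 rad). A friction brake (0.16 N m, 2 N at the knob) keeps the drum wherever it is left. Gently: under 2.5 rad/s
- crank: crank arm on top of the drum, turning with it: bar 22 mm wide, z = 66..78 mm, from the axis out to 102 mm radius, with an upright black knob (24 mm thick, z = 78..118 mm) at 90 mm radius. Origin on the drum's axis at table height; +x points along the arm. It sweeps over foot and jaw, never over the pawl's post
- crank_knob (a point): middle of the crank's knob (z = 98 mm): the knob is to be pushed sideways or pinched here
- pawl (a joint): angle of the pawl (rad) about its upright pivot: about 0 to 0.15 engaged in the teeth (spring holds it in), 0.58 fully off. An over-centre spring snaps it to the nearer end: dead point 0.29, 2 to 5 N at the post to push it over. It grows clockwise seen from above
- pawl_pivot (a point): pawl's pivot axis (fixed on the clamp), at clamp x = 21, y = -79 mm
- pawl_post (a point): middle (z = 66 mm) of the pawl's upright thumb post, 14 mm thick, free from z = 48 to 83 mm, on the tail 70 mm from the pivot. Pushed towards the drum axis (clamp's +y) by about 40 mm it swings the pawl off; pushed back (-y) it puts the pawl on. The tail and nose lie at z = 34..45 mm
- jaw (a joint): distance (m) of the steel jaw block from home along the clamp's +y; geared to the drum, 16 mm per radian; 0 = fully home
- small_bottle: loose clear bottle with blue cap, 56 mm diameter, 100 mm tall, cap 50 mm wide from z = 74 mm up, 0.15 kg; origin centre of its underside. Either it or the flask stands in the way of the crank, the other stands clear
- flask: loose clear glass conical flask, 62 mm diameter at its foot, 100 mm tall, tapering neck gripped 37 mm wide at z = 80 mm, 31 mm at its top, 0.11 kg; origin centre of its underside. The vessel nearer to the drum axis is the one in the way; a vessel is clear when its centre is more than 140 mm from the axis
- wash_bottle: bystander: wash bottle with spout, 68 mm diameter, 224 mm tall; origin centre of its underside
- large_bottle: bystander: clear bottle with blue cap, 70 mm diameter, 138 mm tall; origin centre of its underside
Things that resemble listed ones, but are neither listed nor needed, are in the scene too. Leave any green or pink look-alike of the flask alone. What is shaped like the small_bottle but yellow is not meant.

How it is judged:
On the way, in this order (a step that is already met when the one before it is completed fails the run):
1. the pawl is flicked off and stays off (value of joint pawl above 0.45 rad), for 0.2 s.
2. with the pawl off, the crank is eased back to its stop (drum below 0.1 rad, jaw home) (value of joint drum below 0.1 rad and value of joint pawl above 0.45 rad), for 0.2 s.
At the end, for the whole second after the job is handed in: drum within 0.1 rad of its stop (jaw within 3 mm of home), pawl back on the wheel (below 0.2 rad), small bottle and flask both upright (within 0.15 rad) and at rest on the table, their centres more than 140 mm from the drum axis (value of joint drum below 0.1 rad and value of joint pawl below 0.2 rad and value of joint jaw below 0.003 m and horizontal distance between each of small_bottle, flask and drum_axis above 0.14 m and angle between each of small_bottle, flask's own z axis and vertical below 0.15 rad and height (world z) of each of small_bottle, flask below 0.008 m and linear speed of each of small_bottle, flask below 0.03 m/s); the robot touches nothing.
It fails at once if the crank touches a vessel (contact force between crank and small_bottle above 1 N or contact force between crank and flask above 1 N or contact force between crank and wash_bottle above 1 N or contact force between crank and large_bottle above 1 N).
It fails at once if the drum runs back faster than 2.5 rad/s (velocity of joint drum below -2.5 rad/s).
It fails at once if a vessel is tipped over (angle between any of small_bottle, flask's own z axis and vertical above 0.6 rad).
It fails at once if a bystander bottle is moved by more than 30 mm or tipped (distance of any of wash_bottle, large_bottle from where it was at the start of the episode above 0.03 m or angle between any of wash_bottle, large_bottle's own z axis and vertical above 0.3 rad).
It also fails if it takes over 64 s, if anything falls off the work surface, if the arm or the gripper's body presses on something with over 40 N, if the wrist force passes 120 N, or if a joint passes its speed limit or range.

### The arm

A 6-joint arm with a two-finger parallel gripper is mounted at the origin on a cart in front of the work surface, level with it; the furniture and walls round the work are solid. World frame = base frame: x ahead of the robot, y to its left, z up, the work surface at z = 0. Lengths are in m, angles in rad, forces in N, time in s.
With the tool pointing down it reaches from about 0.3 to 0.95 m from the base axis. Payload 3.1 kg.
Tool frame: the origin (TCP) lies at the very end of the fingers, on their centre line; the grasp point (between the pads) lies 19 mm behind it; y points along the fingers, x is the direction in which the jaws open and shut, and the axes are right-handed (so a half turn about y gives the same grasp; the last joint's range is limited). The gripper opens to 85 mm and grips with 20 to 120 N. Pads are 22 mm wide; open, the fingers measure 114 mm over their backs; the gripper's body (76 mm by 85 mm) begins 54 mm behind the grasp point. The pads swing forward as they close: fully open they stand 13 mm farther back than shut.
Start: joints at [-1.224, 0.308, 1.634, -0, 1.2, -0.07], TCP at [0.253, -0.572, 0.231] pointing down, gripper open.
Joint ranges: [-3.06, 3.06], [-0.79, 1.96], [0.05, 2.63], [-1.19, 4.34], [0.05, 2.64], [-2.94, 2.94]. Speed limits (rad/s): [2.79, 2.79, 3.14, 3.14, 3.14, 3.14].

### API

Orientations are given as [roll, pitch, yaw] about the fixed x, y, z axes, in that order (R = Rz(yaw) Ry(pitch) Rx(roll)).
In Python, from station import monitor, optics, robot gives the robot as it stands.
- The arm moves only by the tool jog_arm, never from a script. Its argument "rows" is one flat list of numbers, 5 for each row, row after row: the shift along the tool's x, y, z in mm, then the turn about the tool's y in rad, then the closure in counts, from 0 (fully open) to 255 (shut). In form: [x, y, z, twist, gripper, x, y, z, twist, gripper, ...]. A call has 1 to 10 rows; each row shifts and turns the commanded pose from where the row before left it, along the tool's axes as they then stand; what a row does not reach is not made up. A row lasts 1/10 s, in which the tool goes at most 50 mm and 8.59 degrees, less where a joint would pass 70% of its speed; a pose out of reach is approached as far as the arm can. A call with a gripper value outside its range is refused whole. The fingers move at their own pace and stop on an object; "grip_force" is the grip in N (left out, the last holds). Time passes only in rows, so rows that do not move let the fingers close. It gives the time, the measured TCP pose, the force and the opening at its end, in the units of the state.
- monitor.read_state(): the state, without advancing time (a new reading comes with each control period).
- optics.capture(name): name is "scene" or "top"; returns a dict with "color" (384x512x3 uint8, blue, green, red), "z_map" (384x512 float32, m along the optical axis (not along the pixel's ray), 0 where there is no reading), "mtx" (3x3 intrinsics, pixels), "dist_coeffs" ([k1, k2, p1, p2, k3] as OpenCV has them; the pictures are not rectified), "pose" (4x4, takes a point from camera to world coordinates). Camera axes: x right, y up, looking along -z (the intrinsics and any distortion apply to the point x, -y, -z); pixel columns grow to the right and rows downward; lengths in m; the calibration is good to about 2 mm. A picture is of the moment at which its call begins.
- robot.sign_off(): hands the job in, once; it reports no verdict.
The state is a dict: "time": time; "joints": joint angles; "joint_vel": joint speeds; "joint_torque": joint torques, N m; "eef_pos": TCP position; "orientation": TCP orientation; "force": force on the tool from outside, world axes, zero at the start; "wrist_torque": the same for the moment, N m; "width": opening from 0.0 (shut) to 1.0 (fully open).
Only numpy, scipy, OpenCV 4.12 (cv2) and the standard library are available. Lean on these libraries where they do the work, as an engineer would, in place of code of your own. Each camera call takes 0.05 s, during which the arm holds its last target.

## Working session

There is one attempt and no reset: what is moved stays moved. The work goes in short steps, Python scripts to look and compute and a tool call to move; the robot and the scene stay as the last step left them, time stands still between calls to the robot, and variables do not carry over. Pictures are saved under pics/ and viewed, and the job is handed in when it is done.

Besides the shell and the picture viewer there is one more tool, called after "Emit:" as a command line: name --argument value ..., lists and objects as JSON in quotes. jog_arm: Moves the arm, as the interface text tells. Its arguments: {"type":"object","properties":{"rows":{"type":"array"},"grip_force":{"type":"number"}},"required":["rows"]}

```bash
ls; mkdir -p pics; python3 - <<'E'
from station import monitor, optics, robot
import cv2
for n in("scene","top"):
    c=optics.capture(n); cv2.imwrite(f"pics/{n}0.png",c["color"]); print(n,c["mtx"],c["dist_coeffs"],c["pose"],(c["z_map"]>0).mean())
print(monitor.read_state())
E
```

```text
pics
scene [[460.40201181   0.         253.06929767]
 [  0.         460.40201181 196.35007786]
 [  0.           0.           1.        ]] [-0.18815621  0.          0.          0.          0.        ] [[-0.56867495  0.34207067 -0.7480618  -0.66390105]
 [-0.82243929 -0.22072367  0.52428493  0.86166641]
 [ 0.01422755  0.91338312  0.40685238  0.74463268]
 [ 0.          0.          0.          1.        ]] 0.9831593831380209
top [[480.58322479   0.         255.29314166]
 [  0.         480.58322479 192.57730889]
 [  0.           0.           1.        ]] [-0.18510036  0.          0.          0.          0.        ] [[ 0.00360774  0.98760116 -0.15694244  0.30003977]
 [-0.99999103  0.0032151  -0.0027556  -0.00799004]
 [-0.00221685  0.15695098  0.98760391  1.59180834]
 [ 0.          0.          0.          1.        ]] 0.9959208170572916
{'time': 0.1, 'joints': array([-1.22371213e+00,  3.08919487e-01,  1.63503581e+00,  1.04323316e-05,
        1.19966484e+00, -6.97300211e-02]), 'joint_vel': array([ 0.00057426, -0.00156824, -0.00384489, -0.00116566, -0.00053002,
       -0.0013356 ]), 'joint_torque': array([-1.01852140e-03, -4.16407192e+01, -2.77644718e+01, -1.27706780e-04,
        3.98828110e-03, -1.45140646e-07]), 'eef_pos': array([ 0.25274588, -0.5708276 ,  0.23017209]), 'orientation': array([-1.57064537,  0.00202187, -1.15398575]), 'force': array([ 0.13004402,  0.35382938, -0.31470903]), 'wrist_torque': array([ 0.02938   ,  0.06528487, -0.00107416]), 'width': 0.999660763636568}
```

View pics/scene0.png

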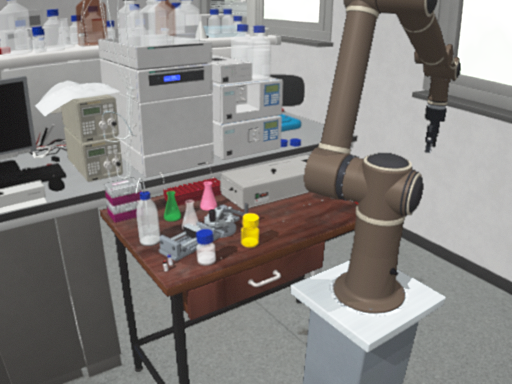

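View pics/top0.png

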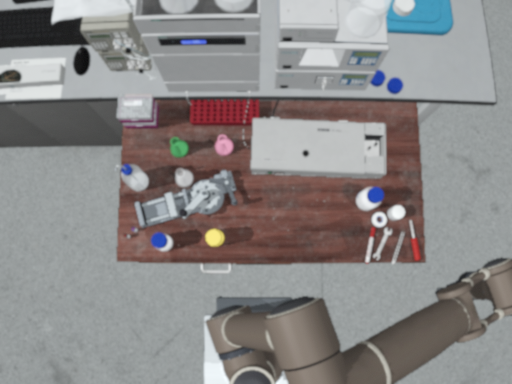

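```bash
cat > h.py <<'E'
import cv2, numpy as np
from station import monitor, optics, robot
def ray(c,uv):
    uv=np.array(uv,float).reshape(-1,1,2)
    n=cv2.undistortPoints(uv,c["mtx"],np.array(c["dist_coeffs"])).reshape(-1,2)
    d=np.c_[n[:,0],-n[:,1],-np.ones(len(n))]@c["pose"][:3,:3].T
    return c["pose"][:3,3],d
def onz(c,uv,z):
    o,d=ray(c,uv); return o+d*((z-o[2])/d[:,2])[:,None]
def cloud(c):
    h,w=c["z_map"].shape
    uv=np.stack(np.meshgrid(np.arange(w),np.arange(h)),-1).reshape(-1,2)
    o,d=ray(c,uv); return (o+d*c["z_map"].reshape(-1,1)).reshape(h,w,3)
def proj(c,P):
    P=np.atleast_2d(P).astype(float); q=(P-c["pose"][:3,3])@c["pose"][:3,:3]
    q=q*[1,-1,-1]
    return cv2.projectPoints(q,np.zeros(3),np.zeros(3),c["mtx"],np.array(c["dist_coeffs"]))[0].reshape(-1,2)
def crop(c,x0,y0,w,h,s,name):
    im=cv2.resize(c["color"][y0:y0+h,x0:x0+w],None,fx=s,fy=s,interpolation=cv2.INTER_CUBIC)
    cv2.imwrite(name,im)
E
python3 - <<'E'
from h import *
t=optics.capture("top"); s=optics.capture("scene")
crop(t,110,120,150,145,4*1.0,"pics/t1.png"); crop(s,100,170,170,105,4.5,"pics/s1.png")
np.savez("c0.npz",**{"t":t["z_map"],"tc":t["color"]})
X=cloud(t)
# height map picture
z=np.clip(X[120:265,110:260,2]*1000,0,255).astype(np.uint8)
cv2.imwrite("pics/tz1.png",cv2.resize(cv2.applyColorMap(z,cv2.COLORMAP_JET),None,fx=4,fy=4,interpolation=cv2.INTER_NEAREST))
E
```

```text
(no output)
```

View pics/t1.png

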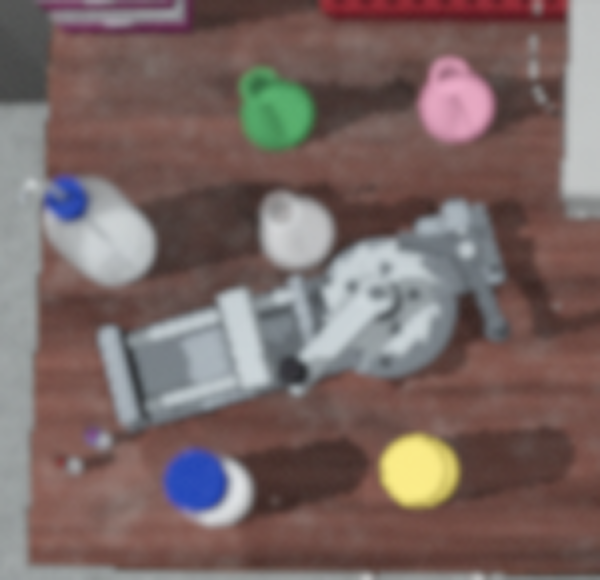

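View pics/s1.png

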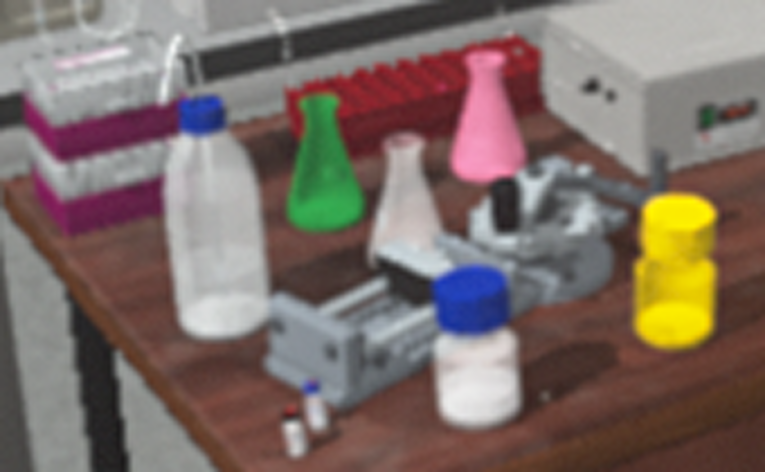

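View pics/tz1.png

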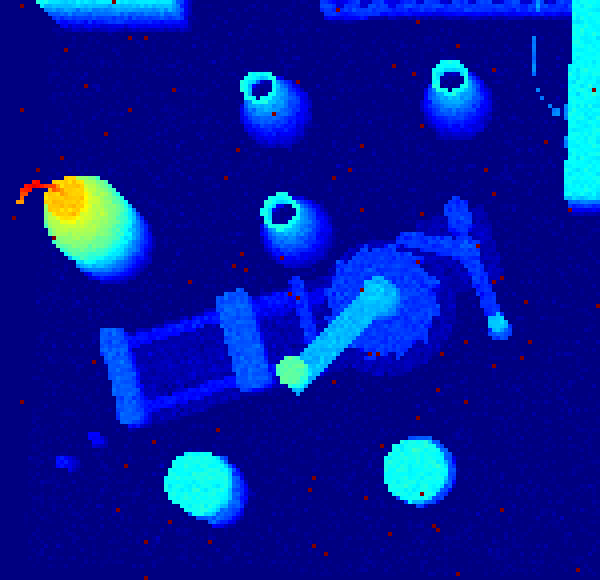

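```bash
python3 - <<'E'
from h import *
t=optics.capture("top"); s=optics.capture("scene")
X=cloud(t); Z=X[...,2]
def sel(u0,u1,v0,v1,z0,z1):
    m=np.zeros(Z.shape,bool); m[v0:v1,u0:u1]=1
    m&=(Z>z0)&(Z<z1); P=X[m]; 
    (c,r)=cv2.minEnclosingCircle(P[:,:2].astype(np.float32)); return len(P),P.mean(0).round(4),np.array(c).round(4),round(r,4)
def roi(a,b,c,d): return (110+a//4,110+b//4,120+c//4,120+d//4)
print("knob",sel(*roi(260,330,340,400),.105,.125))
print("arm",sel(*roi(260,420,260,400),.070,.09))
print("wheel",sel(*roi(310,450,230,390),.04,.05))
print("post",sel(*roi(470,530,290,350),.075,.09))
print("neck",sel(*roi(250,310,180,240),.09,.11))
print("flask",sel(*roi(250,345,180,280),.01,.11))
print("sb cap",sel(*roi(150,260,440,540),.09,.11))
print("ycap",sel(*roi(370,460,420,520),.09,.11))
print("wash",sel(*roi(30,170,160,300),.02,.16))
print("washtop",sel(*roi(30,170,160,300),.2,.24))
print("green",sel(*roi(230,320,60,160),.09,.11))
print("pink",sel(*roi(410,500,50,150),.09,.11))
P=X[120:265,110:260].reshape(-1,3)
# fence
u0,u1,v0,v1=roi(96,150,320,430); f=X[v0:v1,u0:u1].reshape(-1,3); f=f[(f[:,2]>.048)&(f[:,2]<.06)]
print("fence",len(f),f.mean(0),cv2.minAreaRect(f[:,:2].astype(np.float32)*1000))
u0,u1,v0,v1=roi(210,275,280,395); f=X[v0:v1,u0:u1].reshape(-1,3); f=f[(f[:,2]>.048)&(f[:,2]<.06)]
print("jaw",len(f),f.mean(0),cv2.minAreaRect(f[:,:2].astype(np.float32)*1000))
k=(Z>.075)&(Z<.09); ys,xs=np.nonzero(k[120:265,110:260]); 
a=X[120:265,110:260][ys,xs]
print("large", sel(340,400,180,225,.12,.15), sel(340,400,180,225,.02,.15))
E
```

```text
knob (48, array([0.472 , 0.2217, 0.1159]), array([0.4726, 0.2227]), 0.0119)
arm (221, array([0.5121, 0.1841, 0.0783]), array([0.505 , 0.1899]), 0.0573)
wheel (427, array([0.5456, 0.1553, 0.0454]), array([0.5529, 0.1657]), 0.0681)
post (16, array([0.5155, 0.0647, 0.082 ]), array([0.5159, 0.0644]), 0.007)
neck (41, array([0.6021, 0.238 , 0.0992]), array([0.6019, 0.2372]), 0.0156)
flask (279, array([0.5924, 0.2291, 0.0486]), array([0.5977, 0.2184]), 0.0479)
sb cap (201, array([0.3855, 0.2971, 0.0993]), array([0.3867, 0.2982]), 0.0261)
ycap (195, array([0.3967, 0.1268, 0.0991]), array([0.397, 0.127]), 0.025)
wash (430, array([0.5819, 0.3791, 0.1033]), array([0.5916, 0.3917]), 0.0355)
washtop (8, array([0.5963, 0.399 , 0.2177]), array([0.5953, 0.3991]), 0.0066)
green (34, array([0.7035, 0.2584, 0.0992]), array([0.7029, 0.2588]), 0.0153)
pink (39, array([0.7125, 0.1045, 0.0992]), array([0.7119, 0.104 ]), 0.0157)
fence 131 [0.47489941 0.37216696 0.05371272] ((475.65435791015625, 371.8829040527344), (81.50792694091797, 21.632354736328125), 14.736918449401855)
jaw 177 [0.5051241  0.27263038 0.05371273] ((505.1151123046875, 273.4494934082031), (79.88378143310547, 27.696964263916016), 16.638090133666992)
large (202, array([ 0.5271, -0.3761,  0.135 ]), array([ 0.5281, -0.3777]), 0.0251) (621, array([ 0.5124, -0.3868,  0.0891]), array([ 0.5021, -0.4092]), 0.078)
```

Emit:
jog_arm --rows '[0, 0, 0, 0.139, 0, 0, 0, 0, 0.139, 0, 0, 0, 0, 0.139, 0, -40, 0, 17.5, 0, 0, -40, 0, 17.5, 0, 0, -40, 0, 17.5, 0, 0, -40, 0, 17.5, 0, 0, -40, 0, 17.5, 0, 0, -40, 0, 17.5, 0, 0, -40, 0, 17.5, 0, 0]' --grip_force 25

```text
time: 1.3
eef_pos: [0.376, -0.2899, 0.2315]
orientation: [-1.57, -0.0, -1.571]
force: [-0.3, -0.7, 0.2]
width: 0.999
```

Emit:
jog_arm --rows '[-40, 0, 17.5, 0, 0, -40, 0, 17.5, 0, 0, -40, 0, 17.5, 0, 0, -40, 0, 17.5, 0, 0, -40, 0, 17.5, 0, 0, -40, 0, 17.5, 0, 0, -40, 0, 17.5, 0, 0, -40, 0, 17.5, 0, 0, -40, 0, 17.5, 0, 0, -40, 0, 17.5, 0, 0]'

```text
time: 2.3
eef_pos: [0.5511, 0.1103, 0.2314]
orientation: [-1.57, -0.0, -1.571]
force: [0.4, -0.6, 0.2]
width: 1.002
```

Emit:
jog_arm --rows '[-32, 0, 12.7, 0, 0, -32, 0, 12.7, 0, 0, -32, 0, 12.7, 0, 0, -32, 0, 12.7, 0, 0, 0, 30, 0, 0, 0, 0, 30, 0, 0, 0, 0, 30, 0, 0, 0, 0, 0, 0, 0, 0]'

```text
time: 3.1
eef_pos: [0.5972, 0.2353, 0.1357]
orientation: [-1.581, -0.003, -1.571]
force: [-0.9, -0.2, -0.5]
width: 0.999
```

```bash
python3 - <<'E'
from h import *
s=optics.capture("scene");crop(s,100,110,170,165,3.6,"pics/s2.png")
E
```

```text
(no output)
```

View pics/s2.png

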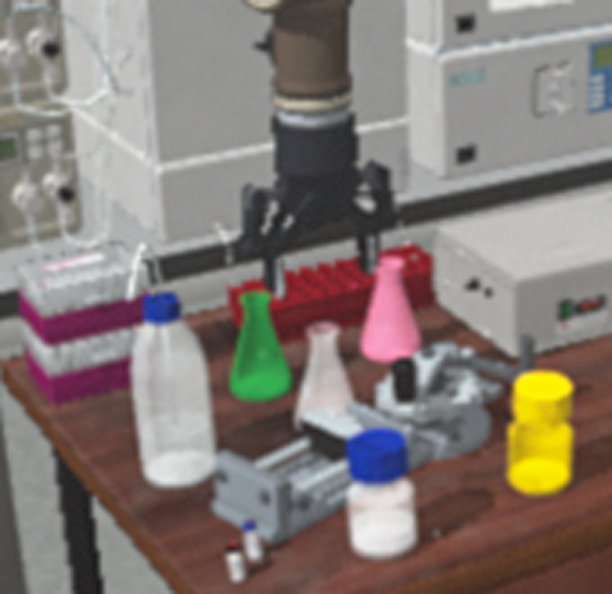

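```bash
python3 - <<'E'
from h import *
print(monitor.read_state())
E
```

```text
{'time': 3.15, 'joints': array([3.07271077e-01, 4.42294776e-01, 1.65022610e+00, 1.59523998e-05,
       1.05541479e+00, 1.87813751e+00]), 'joint_vel': array([-2.48804980e-03, -4.45102871e-02, -5.89445052e-02, -6.04383526e-05,
       -2.14094225e-03, -8.03873715e-04]), 'joint_torque': array([ 6.30539493e-02, -4.37504160e+01, -2.46430618e+01,  1.31205412e-03,
       -5.90852142e-03, -2.33305019e-05]), 'eef_pos': array([0.5991716 , 0.23577201, 0.13851792]), 'orientation': array([-1.5768463 , -0.00190573, -1.57086858]), 'force': array([0.54045949, 0.49110362, 0.94721935]), 'wrist_torque': array([-0.0097591 , -0.03679336,  0.02562167]), 'width': 1.003062076374528}
```

Emit:
jog_arm --rows '[0, 26, 0, 0, 0, 0, 26, 0, 0, 0, 0, 26, 0, 0, 0, 0, 0, 0, 0, 0, 0, 0, 0, 0, 0]'

```text
time: 3.65
eef_pos: [0.6026, 0.2366, 0.0649]
orientation: [-1.569, 0.001, -1.571]
force: [0.6, -0.7, -0.0]
width: 1.0
```

Emit:
jog_arm --rows '[0, 0, 0, 0, 150, 0, 0, 0, 0, 255, 0, 0, 0, 0, 255, 0, 0, 0, 0, 255, 0, 0, 0, 0, 255, 0, 0, 0, 0, 255, 0, 0, 0, 0, 255, 0, 0, 0, 0, 255, 0, 0, 0, 0, 255]' --grip_force 25

```text
time: 4.55
eef_pos: [0.6028, 0.2366, 0.0651]
orientation: [-1.568, 0.001, -1.571]
force: [-0.9, -0.9, 6.2]
width: 0.453
```

Emit:
jog_arm --rows '[0, -10, 0, 0, 255, 0, -20, 0, 0, 255, 0, -30, 0, 0, 255, 0, -30, 0, 0, 255, 0, -30, 0, 0, 255, 0, -20, 0, 0, 255, 0, -10, 0, 0, 255, 0, 0, 0, 0, 255, 0, 0, 0, 0, 255]'

```text
time: 5.45
eef_pos: [0.6005, 0.2362, 0.2119]
orientation: [-1.573, -0.001, -1.571]
force: [-1.2, -0.4, -1.9]
width: 0.455
```

```bash
python3 - <<'E'
from h import *
s=optics.capture("scene");crop(s,100,110,170,165,3.6,"pics/s3.png")
E
```

```text
(no output)
```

View pics/s3.png

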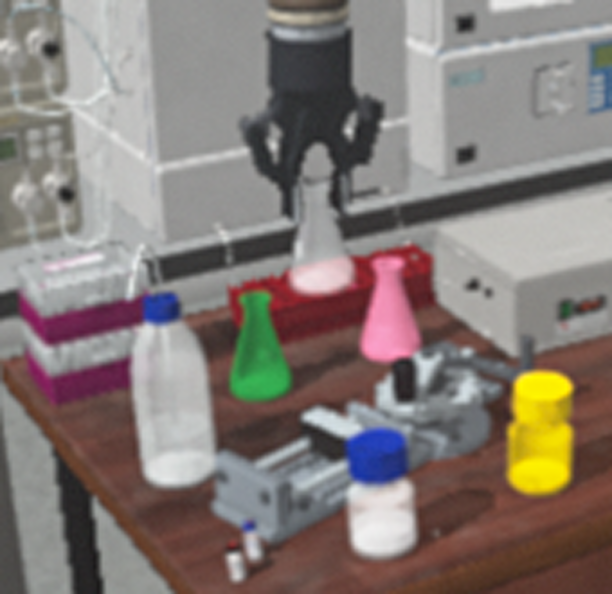

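Emit:
jog_arm --rows '[15, 0, -6, 0, 255, 36, 0, -16, 0, 255, 38, 0, -17, 0, 255, 38, 0, -17, 0, 255, 38, 0, -17, 0, 255, 38, 0, -17, 0, 255, 38, 0, -17, 0, 255, 38, 0, -17, 0, 255, 38, 0, -17, 0, 255, 20, 0, -9, 0, 255]'

```text
time: 6.5
eef_pos: [0.4481, -0.1031, 0.212]
orientation: [-1.574, -0.001, -1.573]
force: [0.9, 0.6, -1.6]
width: 0.457
```

Emit:
jog_arm --rows '[0, 0, 0, 0, 255, 0, 15, 0, 0, 255, 0, 25, 0, 0, 255, 0, 30, 0, 0, 255, 0, 30, 0, 0, 255, 0, 20, 0, 0, 255, 0, 10, 0, 0, 255, 0, 8, 0, 0, 255, 0, 4, 0, 0, 255, 0, 0, 0, 0, 255]'

```text
time: 7.5
eef_pos: [0.4517, -0.1005, 0.0714]
orientation: [-1.571, -0.0, -1.571]
force: [-0.4, -0.1, -1.6]
width: 0.457
```

Emit:
jog_arm --rows '[0, 3, 0, 0, 255, 0, 2, 0, 0, 255, 0, 1, 0, 0, 255, 0, 0, 0, 0, 255]'

```text
time: 7.9
eef_pos: [0.4514, -0.1006, 0.0654]
orientation: [-1.571, -0.0, -1.571]
force: [0.1, -0.3, -1.5]
width: 0.454
```

Emit:
jog_arm --rows '[0, 1, 0, 0, 255, 0, 1, 0, 0, 255, 0, 0, 0, 0, 255, 0, 0, 0, 0, 255]'

```text
time: 8.3
eef_pos: [0.4528, -0.101, 0.0651]
orientation: [-1.569, -0.001, -1.571]
force: [-2.3, 0.6, 8.9]
width: 0.455
```

Touchdown; release.

Emit:
jog_arm --rows '[0, 0, 0, 0, 200, 0, 0, 0, 0, 100, 0, 0, 0, 0, 0, 0, 0, 0, 0, 0, 0, 0, 0, 0, 0, 0, 0, 0, 0, 0]'

```text
time: 8.9
eef_pos: [0.4512, -0.1005, 0.0631]
orientation: [-1.571, 0.0, -1.571]
force: [-0.4, -0.3, -0.0]
width: 1.003
```

Emit:
jog_arm --rows '[0, -15, 0, 0, 0, 0, -35, 0, 0, 0, 0, -40, 0, 0, 0, 0, -30, 0, 0, 0, 0, 0, 0, 0, 0, 0, 0, 0, 0, 0]'

```text
time: 9.5
eef_pos: [0.4517, -0.1006, 0.1838]
orientation: [-1.569, -0.0, -1.571]
force: [-0.6, 0.7, -0.1]
width: 0.998
```

```bash
python3 - <<'E'
from h import *
s=optics.capture("scene");crop(s,100,110,200,165,3.6,"pics/s4.png")
E
```

```text
(no output)
```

View pics/s4.png

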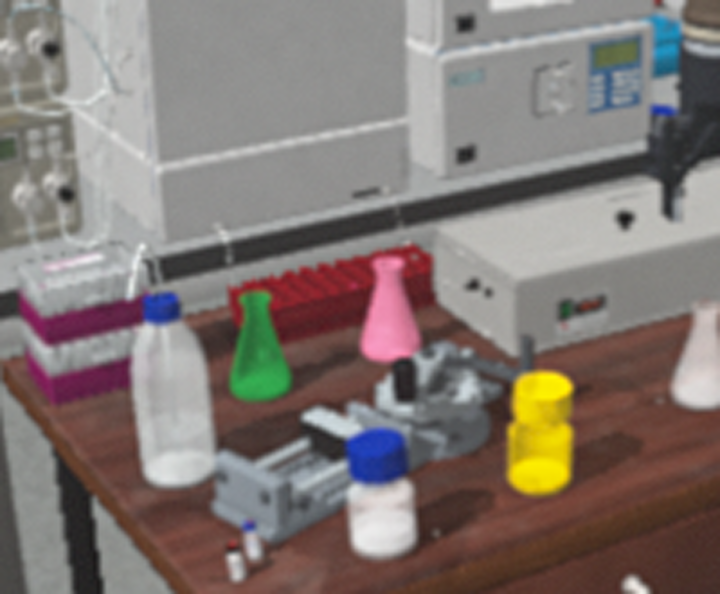

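Emit:
jog_arm --rows '[0, 0, 0, -0.145, 255, 0, 0, 0, -0.146, 255, -21.6, 0, 22.5, 0, 255, -21.6, 0, 22.5, 0, 255, -21.6, 0, 22.5, 0, 255, -21.6, 0, 22.5, 0, 255, -21.6, 0, 22.5, 0, 255, 0, 0, 0, 0, 255, 0, 0, 0, 0, 255]'

```text
time: 10.45
eef_pos: [0.5266, 0.0356, 0.181]
orientation: [-1.575, 0.001, -1.278]
force: [-0.0, -0.2, -0.7]
width: 0.001
```

Emit:
jog_arm --rows '[0, 30, 0, 0, 255, 0, 35, 0, 0, 255, 0, 35, 0, 0, 255, 0, 20, 0, 0, 255, 0, 8, 0, 0, 255, 0, 0, 0, 0, 255, 0, 0, 0, 0, 255]'

```text
time: 11.15
eef_pos: [0.5287, 0.0347, 0.0559]
orientation: [-1.57, -0.0, -1.281]
force: [0.4, -0.4, 0.1]
width: 0.006
```

```bash
python3 - <<'E'
from h import *
s=optics.capture("scene");crop(s,190,150,80,80,8,"pics/s5.png")
E
```

```text
(no output)
```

View pics/s5.png

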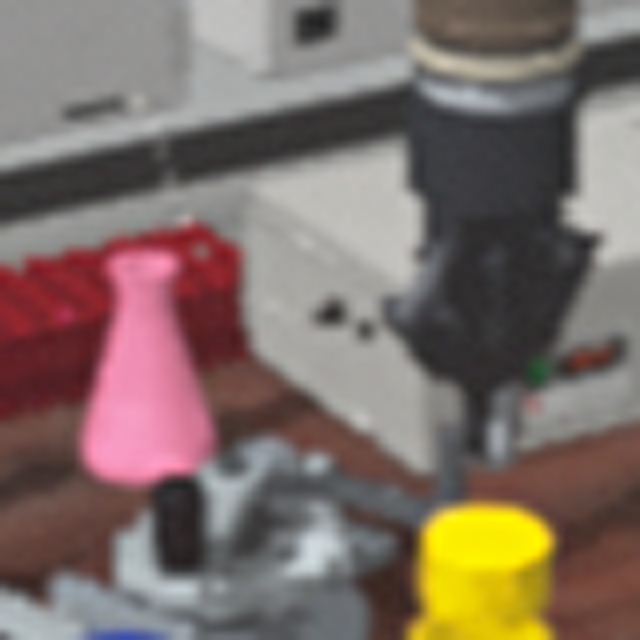

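Emit:
jog_arm --rows '[-8, 0, 0, 0, 255, -8, 0, 0, 0, 255, -8, 0, 0, 0, 255, -6, 0, 0, 0, 255, 0, 0, 0, 0, 255]'

```text
time: 11.7
eef_pos: [0.5202, 0.0645, 0.0561]
orientation: [-1.569, -0.001, -1.279]
force: [-0.1, 0.7, 0.3]
width: -0.005
```

Emit:
jog_arm --rows '[-6, 0, 0, 0, 255, -6, 0, 0, 0, 255, -4, 0, 0, 0, 255, 0, 0, 0, 0, 255, 0, 0, 0, 0, 255]'

```text
time: 12.2
eef_pos: [0.5163, 0.076, 0.0554]
orientation: [-1.57, -0.007, -1.276]
force: [3.0, -14.5, -1.2]
width: -0.001
```

```bash
python3 - <<'E'
from h import *
s=optics.capture("scene");crop(s,190,150,80,80,8,"pics/s6.png")
E
```

```text
(no output)
```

View pics/s6.png

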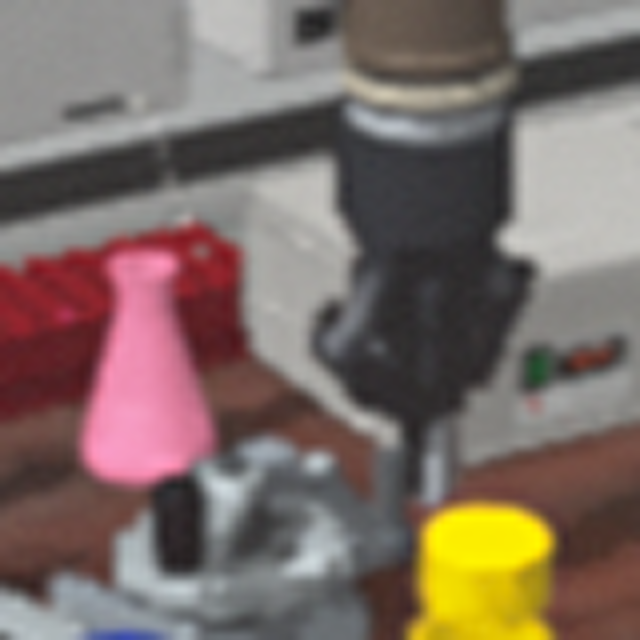

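Emit:
jog_arm --rows '[10, 0, 0, 0, 255, 15, 0, 0, 0, 255, 15, 0, 0, 0, 255, 0, -40, 0, 0, 255, 0, -45, 0, 0, 255, 0, -40, 0, 0, 255, 40, 0, 0, 0, 255, 40, 0, 0, 0, 255, 0, 0, 0, 0, 255]'

```text
time: 13.15
eef_pos: [0.5514, -0.0399, 0.1814]
orientation: [-1.568, -0.003, -1.284]
force: [0.0, 0.8, -0.3]
width: -0.001
```

```bash
python3 - <<'E'
from h import *
t=optics.capture("top");crop(t,110,120,150,145,4,"pics/t2.png")
X=cloud(t);Z=X[...,2]
m=np.zeros(Z.shape,bool);m[180:215,220:245]=1
P=X[m&(Z>.07)&(Z<.095)];print(len(P),P.mean(0))
p=P.mean(0)[:2]-[.538,.16]; c,s=np.cos(.291),np.sin(.291)
q=np.array([c*p[0]+s*p[1],-s*p[0]+c*p[1]]);print(q, np.pi-np.arctan2(q[1]+.079,q[0]-.021))
E
```

```text
16 [0.51011227 0.09702726 0.08226045]
[-0.04478279 -0.05232393] 0.38525374844716476
```

View pics/t2.png

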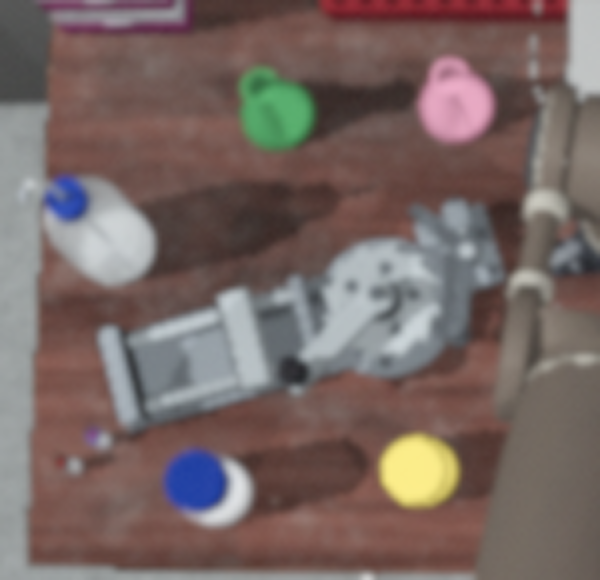

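Emit:
jog_arm --rows '[-34, 0, 0, 0, 105, -34, 0, 0, 0, 105, -34, 0, 0, 0, 105, -34, 0, 0, 0, 105, -34, 0, 0, 0, 105, -34, 0, 0, 0, 105, -34, 0, 0, 0, 105, -36, 0, 0, 0, 105, 0, 0, 0, -0.149, 105, 0, 0, 0, -0.149, 105]'

```text
time: 14.2
eef_pos: [0.4691, 0.2286, 0.1796]
orientation: [-1.572, 0.001, -0.973]
force: [0.1, -0.1, -0.6]
width: 0.59
```

Emit:
jog_arm --rows '[0, 0, 0, -0.149, 105, 0, 0, 0, -0.149, 105, 0, 0, 0, -0.149, 105, 0, 0, 0, -0.149, 105, 0, 0, 0, -0.149, 105, 0, 0, 0, -0.149, 105, 0, 0, 0, -0.149, 105, 0, 0, 0, -0.149, 105, 0, 0, 0, -0.149, 105, 0, 0, 0, -0.149, 105]'

```text
time: 15.2
eef_pos: [0.4696, 0.2273, 0.1796]
orientation: [-1.57, 0.002, 0.515]
force: [-0.4, -0.2, -0.2]
width: 0.587
```

Emit:
jog_arm --rows '[0, 0, 0, -0.149, 105, 0, 0, 0, -0.149, 105, 0, 0, 0, 0, 105, 0, 0, 0, 0, 105]'

```text
time: 15.6
eef_pos: [0.4701, 0.2271, 0.1799]
orientation: [-1.57, 0.001, 0.803]
force: [0.5, -0.5, 0.5]
width: 0.583
```

```bash
python3 - <<'E'
from h import *
r=monitor.read_state();print(r["eef_pos"],r["orientation"],r["joints"],r["width"])
s=optics.capture("scene");crop(s,150,120,110,100,6,"pics/s7.png")
E
```

```text
[0.47007775 0.227108   0.17986551] [-1.56987212e+00  7.97000492e-04  8.03414728e-01] [ 3.66334893e-01  1.69185091e-01  1.91907455e+00  5.74909769e-04
  1.05444638e+00 -4.37363583e-01] 0.5827777129688798
```

View pics/s7.png

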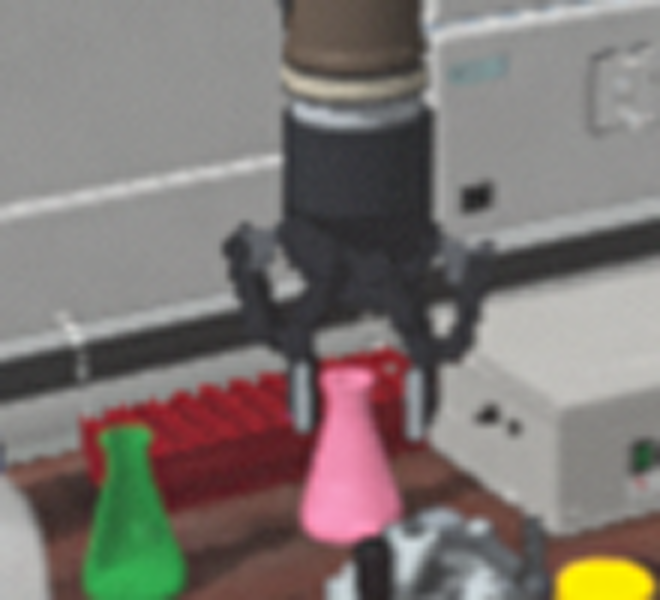

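Emit:
jog_arm --rows '[-2, 0, -5, 0, 105, 0, 25, 0, 0, 105, 0, 30, 0, 0, 105, 0, 25, 0, 0, 105, 0, 14, 0, 0, 105, 0, 0, 0, 0, 105, 0, 0, 0, 0, 105]'

```text
time: 16.35
eef_pos: [0.4737, 0.2219, 0.0868]
orientation: [-1.571, -0.001, 0.806]
force: [0.0, 0.2, -0.4]
width: 0.589
```

```bash
python3 - <<'E'
from h import *
r=monitor.read_state();print(r["eef_pos"],r["orientation"],r["force"])
s=optics.capture("scene");crop(s,150,120,110,100,6,"pics/s8.png")
E
```

```text
[0.47365724 0.22193991 0.08675005] [-1.57108385e+00 -5.65388208e-04  8.05571754e-01] [ 0.01702161  0.20477665 -0.43074168]
```

View pics/s8.png

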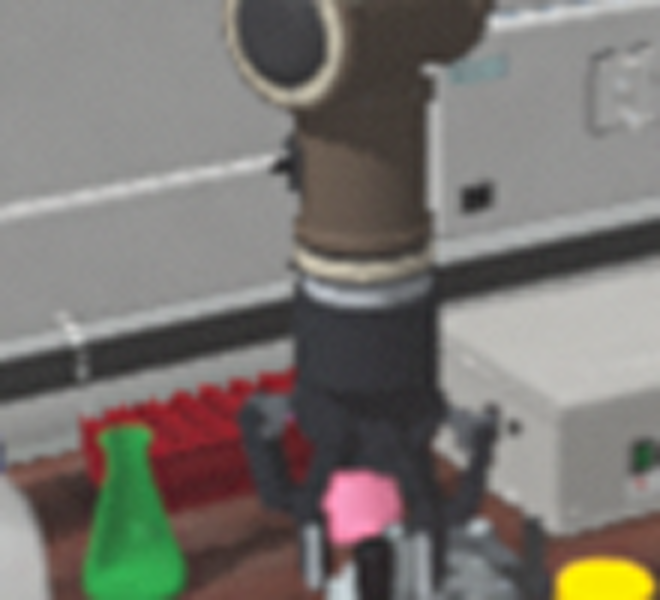

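Emit:
jog_arm --rows '[0, 0, 0, 0, 140, 3, 0, 0, 0, 140, 4, 0, 0, 0, 140, 9, 0, -0.4, 0.1, 140, 9, 0, -0.5, 0.1, 140, 9, 0, -0.4, 0.1, 140, 9, 0, -0.5, 0.1, 140, 9, 0, -0.4, 0.1, 140, 0, 0, 0, 0, 140]'

```text
time: 17.3
eef_pos: [0.5168, 0.251, 0.0865]
orientation: [-1.571, -0.001, 0.306]
force: [0.1, -0.1, -0.5]
width: 0.451
```

```bash
cat > k.py <<'E'
from h import *
import sys
r=monitor.read_state();e=r["eef_pos"];p=e[:2]-[.538,.16]
print(e,r["orientation"],r["force"],r["width"],"rad",np.hypot(*p),"th",np.arctan2(p[1],p[0]),"drum",np.arctan2(p[1],p[0])-.378)
s=optics.capture("scene");crop(s,150,120,110,100,6,sys.argv[1])
E
python3 k.py pics/s9.png
```

```text
[0.51680171 0.25100432 0.08650209] [-1.57065606e+00 -1.03558218e-03  3.06073888e-01] [ 0.07678052 -0.12712448 -0.54903039] 0.4514836351201245 rad 0.09344064406844022 th 1.7996525157673264 drum 1.4216525157673265
```

View pics/s9.png

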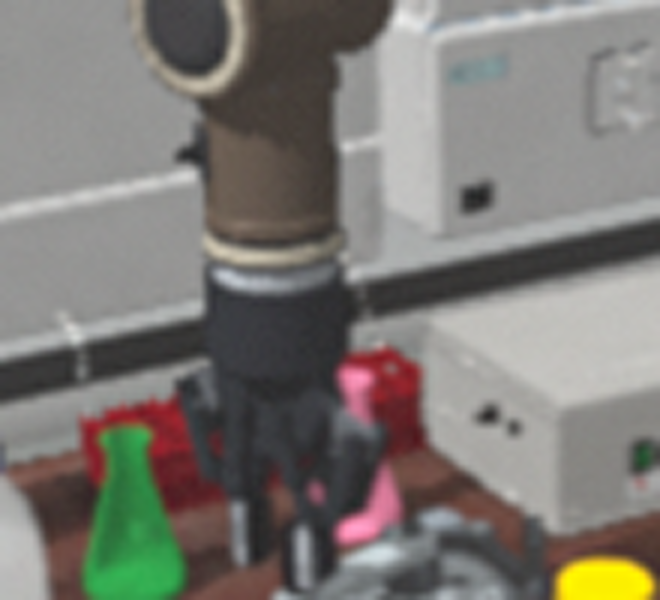

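Emit:
jog_arm --rows '[9, 0, -0.8, 0.1, 140, 9, 0, -0.8, 0.1, 140, 9, 0, -0.8, 0.1, 140, 9, 0, -0.8, 0.1, 140, 9, 0, -0.8, 0.1, 140, 9, 0, -0.6, 0.1, 140, 9, 0, -0.6, 0.1, 140, 9, 0, -0.6, 0.1, 140, 0, 0, 0, 0, 140]'

```text
time: 18.25
eef_pos: [0.5861, 0.2415, 0.0863]
orientation: [-1.57, -0.0, -0.493]
force: [-1.5, 0.1, -0.2]
width: 0.452
```

```bash
python3 k.py pics/s10.png
```

```text
[0.58607517 0.24154046 0.08627621] [-1.57049302e+00 -1.44660610e-04 -4.92798709e-01] [-1.53557842  0.12297778 -0.18342448] 0.4520614245224933 rad 0.09465763645430951 th 1.0380688936021665 drum 0.6600688936021665
```

View pics/s10.png

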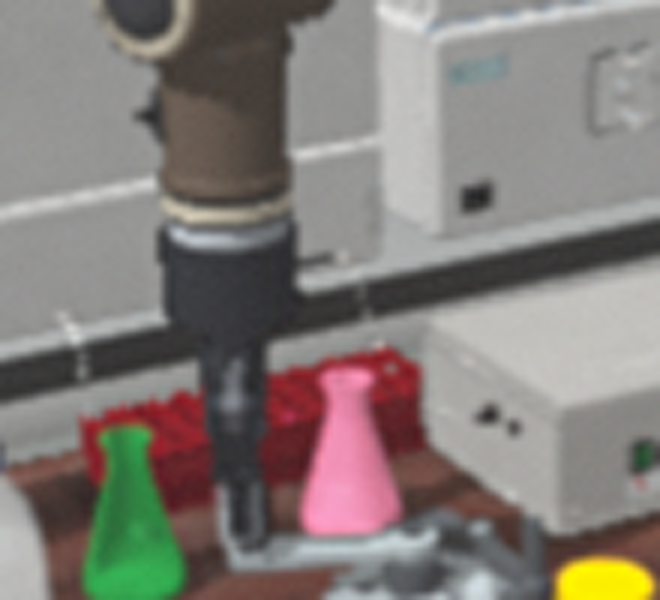

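Emit:
jog_arm --rows '[9, 0, -1.3, 0.1, 140, 9, 0, -1.3, 0.1, 140, 9, 0, -1.2, 0.1, 140, 9, 0, -1.2, 0.1, 140, 9, 0, -1, 0.1, 140, 9, 0, -0.8, 0.1, 140, 0, 0, 0, 0, 140]'

```text
time: 19.0
eef_pos: [0.621, 0.2007, 0.0868]
orientation: [-1.569, -0.0, -1.092]
force: [-0.3, 0.9, 0.1]
width: 0.456
```

```bash
python3 k.py pics/s11.png
```

```text
[0.62101729 0.20073163 0.08675496] [-1.56916881e+00 -1.89872364e-04 -1.09183551e+00] [-0.27802704  0.94838468  0.12828287] 0.4559903280835642 rad 0.09247127688642347 th 0.45613189530396653 drum 0.07813189530396653
```

Emit:
jog_arm --rows '[4, 0, -0.3, 0.05, 140, 4, 0, -0.3, 0.05, 140, 3, 0, 0, 0, 140, 0, 0, 0, 0, 140]'

```text
time: 19.45
eef_pos: [0.6247, 0.1909, 0.0865]
orientation: [-1.57, 0.0, -1.191]
force: [1.2, 1.7, -0.0]
width: 0.449
```

```bash
python3 k.py pics/s12.png
```

```text
[0.62466401 0.19085182 0.0864901 ] [-1.56986985e+00  2.06138000e-04 -1.19117712e+00] [ 1.21354577  1.6862941  -0.0117542 ] 0.44922234390047244 rad 0.09199177045509924 th 0.34200418845409036 drum -0.03599581154590964
```

Emit:
jog_arm --rows '[3, 0, 0, 0, 140, 2, 0, 0, 0, 140, 0, 0, 0, 0, 140, 0, 0, 0, 0, 140]'

```text
time: 19.9
eef_pos: [0.6262, 0.1854, 0.0862]
orientation: [-1.571, -0.0, -1.194]
force: [0.3, 2.0, 0.8]
width: 0.448
```

Emit:
jog_arm --rows '[3, 0, 0, 0, 140, 0, 0, 0, 0, 140, 0, 0, 0, 0, 140]'

```text
time: 20.2
eef_pos: [0.6264, 0.1849, 0.0861]
orientation: [-1.572, 0.004, -1.195]
force: [-1.2, 7.1, 2.2]
width: 0.452
```

Emit:
jog_arm --rows '[2, 0, 0, 0, 140, 1, 0, 0, 0, 140, 0, 0, 0, 0, 140, 0, 0, 0, 0, 140]'

```text
time: 20.6
eef_pos: [0.6264, 0.1847, 0.0861]
orientation: [-1.572, 0.008, -1.195]
force: [-4.3, 12.8, 1.6]
width: 0.451
```

```bash
python3 k.py pics/s13.png
```

```text
[0.626447   0.18474427 0.08608374] [-1.57178533  0.00807385 -1.19537827] [-4.31019747 12.8108229   1.59838152] 0.45050262803597624 rad 0.09184307549792721 th 0.2727896896313252 drum -0.10521031036867479
```

View pics/s13.png

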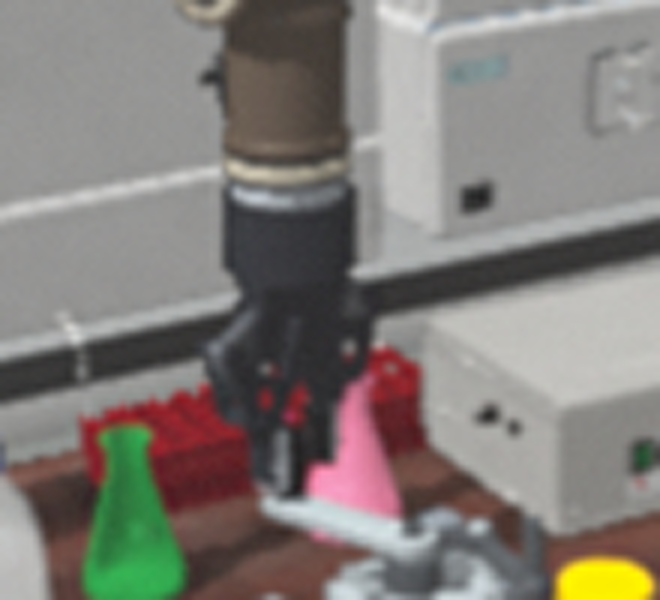

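Emit:
jog_arm --rows '[-8, 0, 0, 0, 140, -3, 0, 0, 0, 140, 0, 0, 0, 0, 140, 0, -20, 0, 0, 140, 0, -40, 0, 0, 140, 0, -40, 0, 0, 140, 0, 0, 0, 0.085, 255, 0, 0, 0, 0, 255, 0, 0, 0, 0, 255]'

```text
time: 21.55
eef_pos: [0.6238, 0.1895, 0.1853]
orientation: [-1.573, -0.0, -1.278]
force: [1.0, -0.1, -0.6]
width: 0.002
```

```bash
python3 k.py pics/s14.png; python3 - <<'E'
from h import *
e=monitor.read_state(); d=np.array([.4987,.1273])-e["eef_pos"][:2]; y=e["orientation"][2]
print(d@[np.cos(y),np.sin(y)],d@[-np.sin(y),np.cos(y)])
E
```

```text
[0.62382247 0.18947629 0.18533546] [-1.57291454e+00 -4.12217600e-04 -1.27791333e+00] [ 0.99115902 -0.07092596 -0.62328499] 0.0017822467551926974 rad 0.09074331097529927 th 0.33083360980903975 drum -0.04716639019096025
0.023625719545884636 -0.13743220118584598
```

View pics/s14.png

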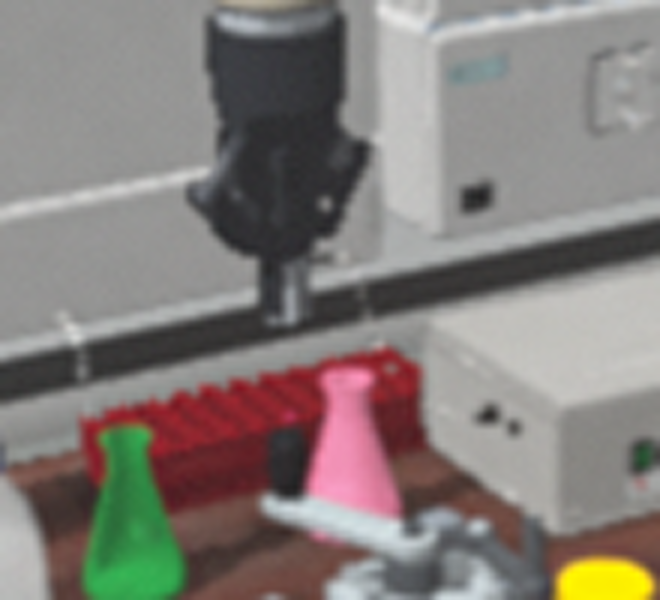

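Emit:
jog_arm --rows '[4, 0, -27, 0, 255, 5, 0, -28, 0, 255, 5, 0, -28, 0, 255, 5, 0, -28, 0, 255, 5, 0, -26, 0, 255, 0, 0, 0, 0, 255, 0, 35, 0, 0, 255, 0, 35, 0, 0, 255, 0, 20, 0, 0, 255, 0, 0, 0, 0, 255]'

```text
time: 22.6
eef_pos: [0.4968, 0.1274, 0.092]
orientation: [-1.58, 0.001, -1.278]
force: [-0.6, 0.9, -0.2]
width: -0.006
```

```bash
python3 k.py pics/s15.png;
```

```text
[0.49675508 0.12742089 0.09202641] [-1.57986309e+00  1.09415493e-03 -1.27838435e+00] [-0.59709013  0.8650788  -0.1932416 ] -0.006176378422765647 rad 0.05255989156884014 th -2.4730444760640298 drum -2.85104447606403
```

View pics/s15.png

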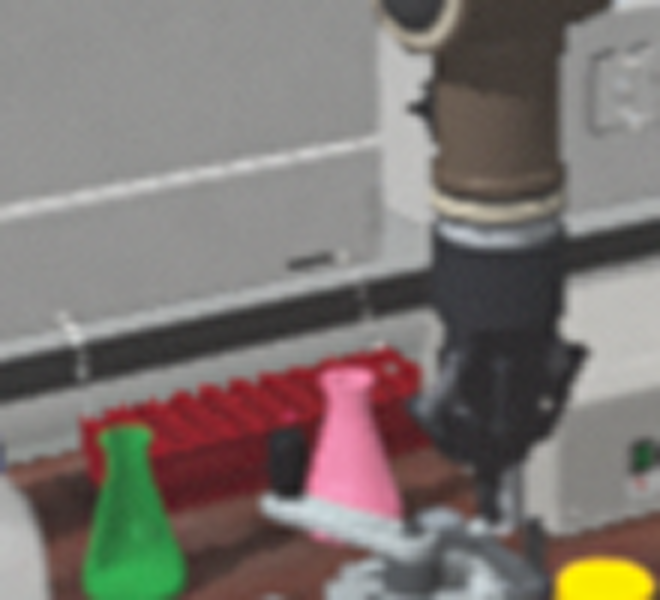

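Lower to z ≈ 0.057 and sweep toward clamp −y (+x tool).

Emit:
jog_arm --rows '[0, 20, 0, 0, 255, 0, 16, 0, 0, 255, 0, 0, 0, 0, 255, 6, 0, 0, 0, 255, 6, 0, 0, 0, 255, 6, 0, 0, 0, 255, 0, 0, 0, 0, 255]'

```text
time: 23.35
eef_pos: [0.5057, 0.1108, 0.0613]
orientation: [-1.57, 0.001, -1.281]
force: [-3.0, 4.4, 3.7]
width: -0.001
```

Emit:
jog_arm --rows '[6, 0, 0, 0, 255, 6, 0, 0, 0, 255, 6, 0, 0, 0, 255, 4, 0, 0, 0, 255, 0, 0, 0, 0, 255]'

```text
time: 23.85
eef_pos: [0.513, 0.0889, 0.0607]
orientation: [-1.569, -0.001, -1.28]
force: [0.3, 0.9, 0.1]
width: -0.001
```

```bash
python3 k.py pics/s16.png;
```

```text
[0.51299019 0.08885039 0.06065449] [-1.56873309e+00 -1.19576337e-03 -1.27953164e+00] [0.26118026 0.92991829 0.10973328] -0.0014358748193095347 rad 0.0754172286168959 th -1.9088158630386491 drum -2.2868158630386493
```

View pics/s16.png

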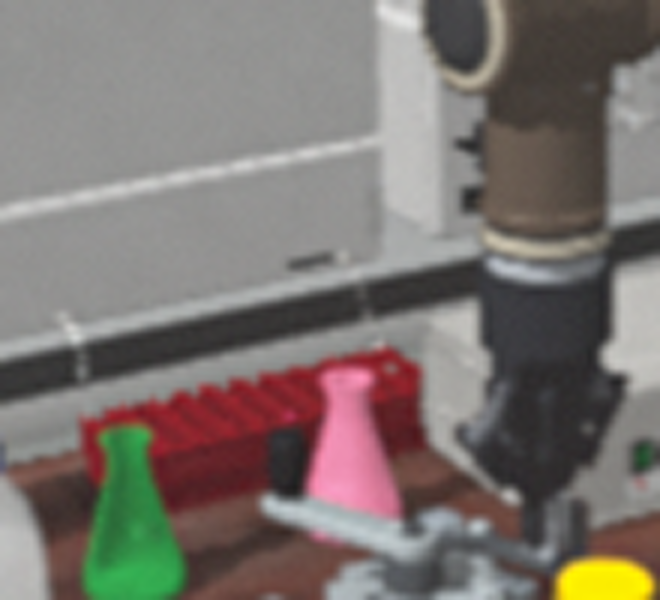

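Emit:
jog_arm --rows '[-6, 0, 0, 0, 255, 0, -20, 0, 0, 255, 0, -40, 0, 0, 255, 0, -40, 0, 0, 255, 0, -30, 0, 0, 255, 45, 0, 0, 0, 255, 45, 0, 0, 0, 255, 45, 0, 0, 0, 255, 45, 0, 0, 0, 255, 0, 0, 0, 0, 255]'

```text
time: 24.9
eef_pos: [0.5638, -0.0815, 0.1909]
orientation: [-1.569, -0.004, -1.284]
force: [0.4, 0.0, 1.0]
width: 0.0
```

```bash
python3 - <<'E'
from h import *
t=optics.capture("top");crop(t,110,120,200,145,4,"pics/t3.png")
X=cloud(t);Z=X[...,2]
def m_(u0,u1,v0,v1,z0,z1):
    m=np.zeros(Z.shape,bool);m[v0:v1,u0:u1]=1
    P=X[m&(Z>z0)&(Z<z1)]; 
    if len(P)==0: return None
    return len(P),P.mean(0).round(4)
c,s=np.cos(.291),np.sin(.291)
r=m_(220,245,180,215,.07,.095);print("post",r)
if r: 
  p=r[1][:2]-[.538,.16]; q=np.array([c*p[0]+s*p[1],-s*p[0]+c*p[1]]);print(q)
k=m_(175,215,150,185,.105,.125);print("knob",k)
if k: p=k[1][:2]-[.538,.16]; print(np.hypot(*p),np.arctan2(p[1],p[0])-.378)
E
```

```text
post (17, array([0.5185, 0.0582, 0.0813]))
[-0.04788764 -0.09192532]
knob (44, array([0.6208, 0.1932, 0.1159]))
0.08920807138370383 0.003339016387056082
```

View pics/t3.png

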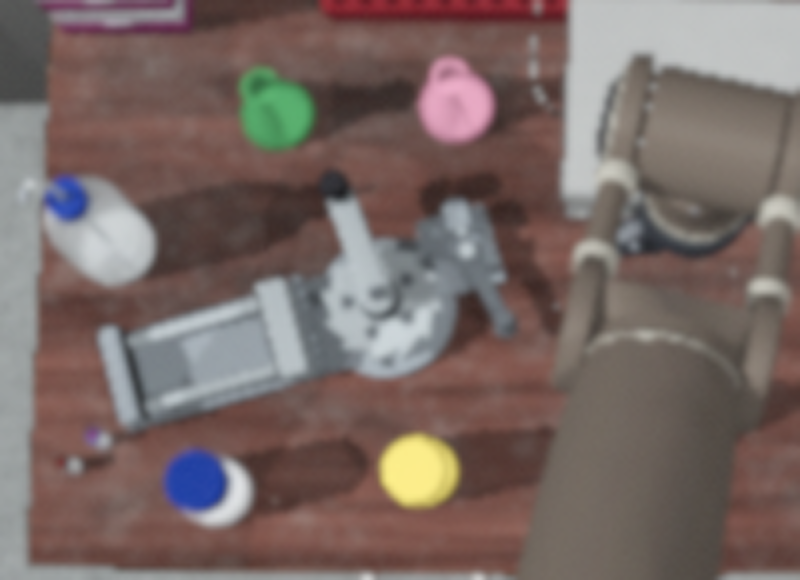

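```bash
python3 - <<'E'
from h import *
s=optics.capture("scene");crop(s,100,150,200,125,4,"pics/s17.png")
print(monitor.read_state()["force"], proj(s,[[.452,-.101,0],[.452,-.101,.1]]))
E
```

```text
[-0.04861593 -0.08058737 -0.1100305 ] [[294.06864708 220.39057168]
 [295.53541694 194.79935547]]
```

View pics/s17.png

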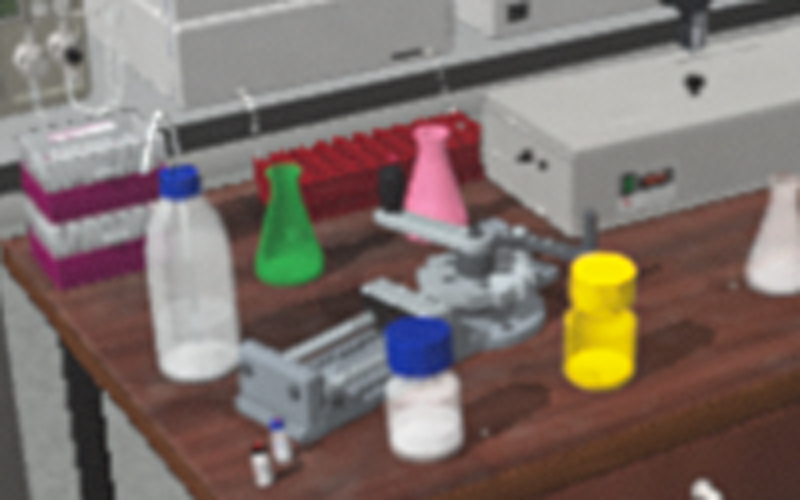

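Flask is upright, the crank is at its stop, the pawl is on the wheel, and the arm is clear.

```bash
python3 -c "
from station import robot
print(robot.sign_off())"
```

```text
the job is handed in; nothing more can be done
None
```

The job is handed in at about 25 s of the allowed 64 s, and my last checks showed nothing out of place. `sign_off()` reported no verdict.

**What I did:**
1. The flask was the vessel in the way, about 100 mm from the drum axis. I stood it upright on bare table at about (0.45, -0.10), roughly 275 mm from the axis.
2. I flicked the pawl off.
3. I eased the crank clockwise by its knob at about 1 rad/s until it met the stop, where the push force rose to about 13 N.
4. I flicked the pawl back on and moved the arm away.

**Last checks:**
- **Crank:** the knob position in the top view gives a drum angle of about 0.00 rad. I did not measure the jaw again at the end; it is geared to the drum.
- **Pawl:** the post moved back about 40 mm from its off position, so the pawl is at about 0 rad. That is slightly further in than where it started, probably because it sat partway on a tooth then.
- **Vessels:** the flask and small bottle both stand upright. The small bottle was not touched and is about 205 mm from the axis.
- **Bystanders:** the wash bottle stands where it was in the last picture. The large bottle was not touched, but I did not measure it again at the end.
- **Arm:** it hangs free with no contact force.

**Disagreement:** with the pawl off, the camera put it 0.39 rad from the clamp's nominal line, below the 0.45 rad needed. Measured against its starting position it had swung about 0.47 rad, and about 0.57 rad against its final position. The difference comes from my assumed zero line and the clamp pose I estimated from the images. I took it as fully off.

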